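# Nudge the jaw model's carrier plate onto its two pins

## Task

The plate that carries the plaster jaw model lies askew on top of the fixture's two locating pins. Nudge it sideways with the fingers, squaring it up to the fence and sliding it along, until both holes drop over the pins and the plate lies flat on the deck; then let go and move clear. Only push it: do not pick up or tip the plate or its model, and leave everything else on the bench where it is.

Things in the scene. Friction and masses are not known exactly. Their poses are not given: they have to be found in the camera images.
- fixture: Pin fixture bolted to the bench: dark steel deck 160 x 230 mm, its top (the deck) 15 mm above the bench. Origin at bench height under the centre of the carrier's seated place; x points to the fence (away from the robot at yaw 0), y sideways to the pin end (left at yaw 0), z up. Deck spans x -80..80, y -120..110 mm. It cannot move.
- fence (a point): Middle of the inner face of the fixture's straight steel fence, at deck height: fixture x = 42.2, y = -17.5 mm. The fence stands 16 mm above the deck, is 10 mm thick and runs along the fixture's y from -80 to 45 mm.
- carrier: Loose aluminium plate 84 (its x) x 120 (its y) x 8 mm thick, a white plaster jaw model (64 x 64, 29 mm tall) fixed on top at its y = -18 mm; about 0.36 kg in all. Origin: centre of the plate's underside; axes as the fixture's when seated. Seated, its origin is on the fixture's origin in x and y, 15 mm above the bench, with its long +x edge at the fence (0.2 mm gap) and flat.
- carrier_end (a point): Middle of the plate's underside edge at the hole end (carrier y = 60 mm). At the start the plate rests on both pin tops and its opposite (-y) edge, so this end is up by 5 to 9 mm. The plate is then 15 to 28 mm too far to the fixture's +y, 5 to 13 mm off the fence, and turned up to 6 degrees. Its hole end drops by itself, 5 mm at the pins, once both holes are over them.
- pin_near (a point): Centre of the top of the brass pin nearer to the robot, fixture x = -18, y = 42 mm. Both pins: 8 mm in diameter, bevelled tips, 5 mm proud of the deck (top 20 mm above the bench).
- pin_far (a point): Centre of the top of the pin nearer to the fence, fixture x = 18, y = 42 mm. Sliding the carrier over the pins and deck takes about 1 to 2 N (smooth machined metal, friction about 0.3); it locks when both holes have dropped.
- hole_near (a point): Centre of the lower mouth (on the plate's underside) of the carrier's hole that belongs over pin_near, carrier x = -18, y = 42 mm. Both holes: 11 mm across, right through the plate.
- hole_far (a point): The same for the hole that belongs over pin_far, carrier x = 18, y = 42 mm.
- die_pot: bystander: plaster die, 22 mm across, 36 mm tall, standing on the deck beyond the carrier's -y end; origin under its centre
- brass_weight: bystander: brass cylinder 18 mm across, 22 mm tall, on the deck behind the fence; origin under its centre
- spare_model: bystander: second plaster jaw model, 64 x 64 x 29 mm, on the bench to the right; origin under its centre
- mixing_cup: bystander: rubber bowl 72 mm across, 50 mm tall, on the bench to the left; origin under its centre
- spatula: bystander: spatula 170 mm long lying on the bench to the left, along its x
- jar: bystander: amber jar with white cap, 48 mm across, 60 mm tall, on the bench beyond the fixture; origin under its centre
- brush: bystander: brush 160 mm long lying on the bench beyond the fixture, along its x
Mind the look-alikes: they are no part of the job. Leave any purple or yellow look-alike of the carrier alone.

How it is judged:
By the outcome, as a careful person would: the job done as asked, in the order asked, and still so for the second after the job is handed in, with the robot touching nothing.
It also fails if it takes over 48 s, if anything falls off the work surface, if the arm or the gripper's body presses on something with over 40 N, if the wrist force passes 120 N, or if a joint passes its speed limit or range.

## Robot

A 6-joint arm with a two-finger parallel gripper is mounted at the origin on the work surface. World frame = base frame: x ahead of the robot, y to its left, z up, the work surface at z = 0. Lengths are in m, angles in rad, forces in N, time in s.
With the tool pointing down it reaches from about 0.25 to 0.775 m from the base axis. Payload 4 kg.
Tool frame: the origin (TCP) lies between the finger pads; the fingertips stand 17 mm ahead of it and the grasp point (between the pads) lies 2 mm behind it; z points along the fingers, y is the line along which they close (so a half turn about z gives the same grasp; the last joint's range is limited). The gripper opens to 85 mm and grips with 20 to 120 N. Pads are 22 mm wide; open, the fingers measure 114 mm over their backs; the gripper's body (76 mm by 85 mm) begins 54 mm behind the grasp point. The pads swing forward as they close: fully open they stand 13 mm farther back than shut.
Start: joints at [-1.451, 0.087, 1.371, -0, 1.684, -0.103], TCP at [0.122, -0.536, 0.248] pointing down, gripper open.
Joint ranges: [-3.1, 3.1], [-0.76, 2.03], [0.27, 2.55], [-1.08, 4.22], [0.17, 2.65], [-2.57, 2.57]. Speed limits (rad/s): [2.79, 2.79, 3.14, 3.14, 3.14, 3.14].

## Interface

Orientations are given as a unit quaternion [x, y, z, w].
In Python, from plant import robot gives the robot as it stands. The module is installed in compiled form; this text tells all that it offers.
- The arm moves only by the shell command python3 -m handwheel 'ROWS' [OPENING] [FORCE]. ROWS is text: rows parted by semicolons, each of 6 numbers parted by spaces: the shift along the tool's x, y, z in m, then the turn, a rotation vector about the tool's x, y, z in degrees. A call has 1 to 20 rows; each row is the pose to reach, as a shift and turn from the pose commanded when the call began, along the tool's axes at that moment; what a row does not reach only later rows make up. A row lasts 1/8 s, in which the tool goes at most 62.5 mm and 10.7 degrees, less where a joint would pass 70% of its speed; a pose out of reach is approached as far as the arm can. A call with a gripper value outside its range is refused whole. OPENING is the opening in per cent of the stroke, from 0 (shut) to 100 (fully open), set as the call begins (- or left out, the last holds). The fingers move at their own pace and stop on an object; FORCE is the grip in N (left out, the last holds). Time passes only in rows, so rows that repeat a pose let the fingers close. It gives the time, the measured TCP pose, the force, the opening and the grip force at its end, in the units of the state.
- robot.observe(): the state, without advancing time (a new reading comes with each control period).
- robot.grab_frame(name): name is "side" or "top" or "wrist"; returns the picture (384x512x3 uint8, red, green, blue); there is no depth.
- robot.camera_info(name): a dict with "fx", "fy", "cx", "cy" (pixels), "distortion" ([k1, k2, p1, p2, k3] as OpenCV has them; the pictures are not rectified), "origin" and "rotation" of the camera in the world. Camera axes: x right, y up, looking along -z (the intrinsics and any distortion apply to the point x, -y, -z); pixel columns grow to the right and rows downward; lengths in m; the calibration is good to about 2 mm. A picture is of the moment at which its call begins: read the wrist's pose just before it. camera_info takes no time and is no camera call; for the wrist camera it gives the pose at the moment of the call.
- robot.job_done(): hands the job in; it is judged then, once.
Trained networks look in the newest picture that a camera, given by its name, has taken for a name from the list of things; names that differ only in an ending like _2 or _b are one class to them, and where a whole thing is asked for, a point or a joint stands for the part that bears it (a point fixed in the world has none). Each returns a list of dicts, best first, with "p" (0 to 1); they miss things now and then, are a little off and sometimes report something else, mostly with a low value. They report only what shows in the picture. A call takes as long as a camera call. They do not tell look-alikes from the thing itself.
- robot.search_frame(camera, target): "extent" ([left, top, right, bottom] in pixels, round what is visible of it).
- robot.regions_of(camera, target): "region" (384x512 bool, what is visible of it) and "extent" ([left, top, right, bottom] in pixels, round what is visible of it).
The state is a dict: "time_s": time; "qpos": joint angles; "qd": joint speeds; "joint_efforts": joint torques, N m; "eef_pos": TCP position; "ee_rot": TCP orientation; "force": force on the tool from outside, world axes, zero at the start; "torque": the same for the moment, N m; "finger_gap": opening from 0.0 (shut) to 1.0 (fully open); "gripper_force": force on a finger pad.
Only numpy, scipy, OpenCV 4.12 (cv2) and the standard library are available. Lean on these libraries where they do the work, as an engineer would, in place of code of your own. Each camera call takes 0.05 s, during which the arm holds its last target. There are 200 camera calls.

## Working session

There is one attempt and no reset: what is moved stays moved. The work goes in short steps, Python scripts to look and compute and a shell command to move; the robot and the scene stay as the last step left them, time stands still between calls to the robot, and variables do not carry over. Pictures are saved under pics/ and viewed, at most 10 in all, crops included, and the job is handed in when it is done.

```bash
mkdir -p pics
cat > h.py <<'E'
import numpy as np, cv2
from plant import robot
from scipy.spatial.transform import Rotation as R
def cam(n):
    c=robot.camera_info(n); K=np.array([[c['fx'],0,c['cx']],[0,c['fy'],c['cy']],[0,0,1]])
    return K,np.array(c['distortion'],float),np.array(c['origin']),np.array(c['rotation']).reshape(3,3)
def ray(n,px,z,C=None):
    K,d,o,r=C or cam(n); u=cv2.undistortPoints(np.array(px,float).reshape(-1,1,2),K,d).reshape(-1,2)
    v=np.c_[u[:,0],-u[:,1],-np.ones(len(u))]@r.T
    return o+v*((z-o[2])/v[:,2])[:,None]
def proj(n,P,C=None):
    K,d,o,r=C or cam(n); q=(np.array(P,float).reshape(-1,3)-o)@r; q=q*[1,-1,-1]
    return cv2.projectPoints(q,np.zeros(3),np.zeros(3),K,d)[0].reshape(-1,2)
def save(n,f): 
    im=robot.grab_frame(n); cv2.imwrite(f,im[...,::-1]); return im
E
python3 - <<'E'
from h import *
a=save('top','pics/top0.png');b=save('side','pics/side0.png')
cv2.imwrite('pics/both.png',cv2.resize(np.hstack([a,b])[...,::-1],(800,300)))
for t in ['fixture','carrier','hole_near','hole_far','pin_near','pin_far','fence','die_pot','brass_weight','carrier_end']:
    print(t,[(np.round(x['extent']).tolist(),round(x['p'],2)) for x in robot.search_frame('top',t)[:3]])
for n in ['top','side']:
    print(cam(n))
E
```

```text
fixture [([210.0, 173.0, 282.0, 231.0], 0.94), ([222.0, 191.0, 259.0, 220.0], 0.21)]
carrier [([235.0, 108.0, 279.0, 150.0], 0.94), ([267.0, 252.0, 304.0, 281.0], 0.91), ([222.0, 186.0, 263.0, 221.0], 0.85)]
hole_near [([190.0, 247.0, 233.0, 276.0], 0.96), ([237.0, 108.0, 277.0, 148.0], 0.89), ([221.0, 190.0, 262.0, 223.0], 0.81)]
hole_far [([237.0, 108.0, 274.0, 144.0], 0.94), ([188.0, 247.0, 230.0, 280.0], 0.9), ([223.0, 189.0, 262.0, 222.0], 0.71)]
pin_near [([211.0, 170.0, 286.0, 228.0], 0.69)]
pin_far [([213.0, 173.0, 289.0, 226.0], 0.64)]
fence [([212.0, 171.0, 284.0, 229.0], 0.8)]
die_pot [([211.0, 175.0, 285.0, 230.0], 0.45)]
brass_weight []
carrier_end [([267.0, 251.0, 302.0, 285.0], 0.91), ([192.0, 248.0, 231.0, 278.0], 0.76), ([221.0, 188.0, 260.0, 222.0], 0.69)]Traceback (most recent call last):
  File "<stdin>", line 7, in <module>
  File "h.py", line 6, in cam
    return K,np.array(c['distortion'],float),np.array(c['origin']),np.array(c['rotation']).reshape(3,3)
                                                                   ~~~~~~~~~~~~~~~~~~~~~~~~~~~~~~~^^^^^
ValueError: cannot reshape array of size 4 into shape (3,3)
```

View pics/top0.png

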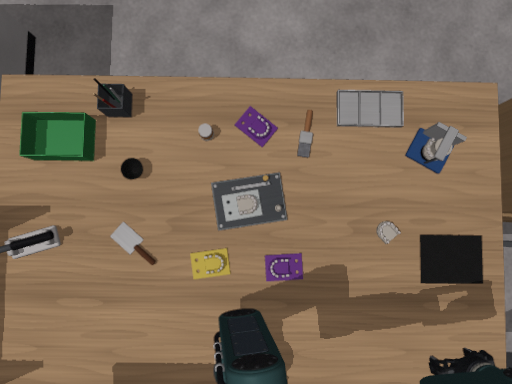

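View pics/side0.png

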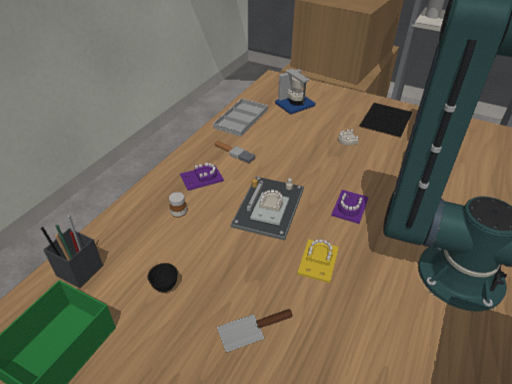

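The top view shows the grey-white carrier on the dark fixture at about (243,205). Look-alikes are the purple plates at (256,127) and (284,267), the yellow one at (211,263), and the bare spare model at (388,231). By the description I choose the one on the fixture, and will check it close up with the wrist camera.

```bash
sed -i "s/np.array(c\['rotation'\]).reshape(3,3)/(R.from_quat(c['rotation']).as_matrix() if np.size(c['rotation'])==4 else np.array(c['rotation']))/" h.py
python3 - <<'E'
from h import *
print(ray('top',[[212,182],[281,173],[287,219],[217,229]],.015).round(3))
print(ray('top',[[243,206]],.023).round(3))
s=robot.observe();print(s['time_s'],s['eef_pos'],s['ee_rot'],s['finger_gap'],s['force'])
r=R.from_quat(s['ee_rot']).as_matrix();print(r.round(3))
K,d,o,q=cam('wrist');print(K,d,(r.T@(o-s['eef_pos'])).round(4),(r.T@q).round(3))
print(cam('top')[2:],cam('side')[2:])
g=robot.regions_of('top','fixture')[0]
c=cv2.minAreaRect(np.argwhere(g['region'])[:,::-1].astype(np.float32));b=cv2.boxPoints(c);w=ray('top',b,.015);print(b,w.round(3),w.mean(0))
E
```

```text
[[ 0.602  0.122  0.015]
 [ 0.635 -0.104  0.015]
 [ 0.484 -0.125  0.015]
 [ 0.449  0.103  0.015]]
[[0.524 0.02  0.023]]
0.6 [ 0.12153108 -0.53642003  0.24835873] [9.93799989e-01 1.11182642e-01 3.24239315e-07 5.38699177e-05] 1.006935473723835 [-0.18912897  0.67300589  0.79261589]
[[ 0.975  0.221  0.   ]
 [ 0.221 -0.975 -0.   ]
 [-0.     0.    -1.   ]]
[[294.76954755   0.         250.80685343]
 [  0.         294.76954755 192.78001188]
 [  0.           0.           1.        ]] [-0.01031951  0.          0.          0.          0.        ] [ 6.610e-02  1.000e-04 -1.258e-01] [[-0.     0.966  0.26 ]
 [ 1.     0.    -0.   ]
 [-0.     0.26  -0.966]]
(array([ 4.55552598e-01, -1.19677425e-03,  1.35013050e+00]), array([[ 0.0124875 ,  0.99700118, -0.0763722 ],
       [-0.99982784,  0.01349817,  0.01273165],
       [ 0.01372435,  0.07620007,  0.99699809]])) (array([0.16610548, 0.82830631, 0.84650064]), array([[-0.88858688,  0.31349607, -0.33486352],
       [-0.45839852, -0.58005173,  0.67335784],
       [ 0.01685688,  0.75183789,  0.65913249]]))
[[209.55997 180.92   ]
 [280.11996 170.83998]
 [287.15997 220.11998]
 [216.59998 230.2    ]] [[ 0.605  0.13   0.015]
 [ 0.642 -0.101  0.015]
 [ 0.48  -0.125  0.015]
 [ 0.445  0.104  0.015]] [0.54306257 0.00221103 0.015     ]
```

```bash
python3 -m handwheel '0.428 -0.442 0.04 0 0 4.3;0.428 -0.442 0.04 0 0 4.3;0.428 -0.442 0.04 0 0 4.3;0.428 -0.442 0.04 0 0 4.3;0.428 -0.442 0.04 0 0 4.3;0.428 -0.442 0.04 0 0 4.3;0.428 -0.442 0.04 0 0 4.3;0.428 -0.442 0.04 0 0 4.3;0.428 -0.442 0.04 0 0 4.3;0.428 -0.442 0.04 0 0 4.3;0.428 -0.442 0.04 0 0 4.3;0.428 -0.442 0.088 0 0 4.3;0.428 -0.442 0.088 0 0 4.3;0.428 -0.442 0.088 0 0 4.3;0.428 -0.442 0.088 0 0 4.3' 0 20
python3 - <<'E'
from h import *
im=save('wrist','pics/w0.png')
for t in ['fixture','carrier','hole_near','hole_far','pin_near','pin_far','die_pot','brass_weight','fence','carrier_end']:
    print(t,[(np.round(x['extent']).tolist(),round(x['p'],2)) for x in robot.search_frame('wrist',t)[:3]])
E
```

```text
time_s: 2.52
eef_pos: [0.4425, -0.0116, 0.1627]
ee_rot: [0.997, 0.073, 0.002, 0.001]
force: [1.0, 0.0, 0.2]
finger_gap: 0.001
gripper_force: 0.0
fixture [([116.0, 2.0, 389.0, 166.0], 0.84)]
carrier [([144.0, 27.0, 294.0, 140.0], 0.93), ([47.0, 222.0, 168.0, 302.0], 0.93), ([284.0, 256.0, 392.0, 333.0], 0.81)]
hole_near [([42.0, 220.0, 167.0, 300.0], 0.84), ([143.0, 27.0, 294.0, 141.0], 0.64), ([286.0, 255.0, 389.0, 334.0], 0.55)]
hole_far [([42.0, 221.0, 167.0, 301.0], 0.79), ([146.0, 28.0, 294.0, 140.0], 0.69), ([280.0, 256.0, 390.0, 333.0], 0.62)]
pin_near [([114.0, 2.0, 388.0, 164.0], 0.58)]
pin_far [([114.0, 0.0, 388.0, 162.0], 0.82)]
die_pot [([343.0, 106.0, 373.0, 128.0], 0.65)]
brass_weight []
fence [([113.0, 0.0, 388.0, 167.0], 0.87)]
carrier_end [([43.0, 219.0, 166.0, 304.0], 0.71), ([285.0, 256.0, 390.0, 331.0], 0.66), ([143.0, 27.0, 294.0, 140.0], 0.6)]
```

View pics/w0.png

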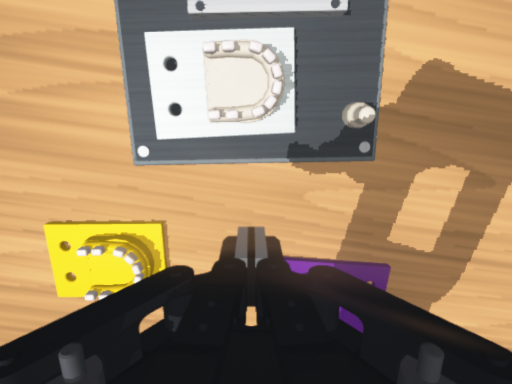

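The wrist picture confirms the choice: the grey-white plate on the dark deck spans (145,28)–(295,139), with its holes at (170,64) and (175,109). The fence is at the top around row 5, the die pot at (358,114), the yellow and purple plates are below. I take one close crop.

Run:
```python
from h import *
im=cv2.imread('pics/w0.png')
cv2.imwrite('pics/crop0.png',cv2.resize(im[0:170,110:395],None,fx=2.8,fy=2.8,interpolation=cv2.INTER_CUBIC))
```

```text
(no output)
```

View pics/crop0.png

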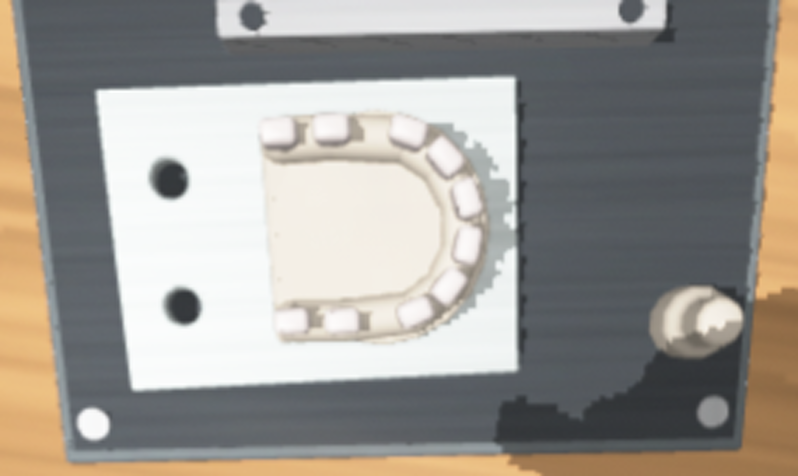

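```bash
cat > fit.py <<'E'
from h import *
from scipy.optimize import least_squares
def fixpts(px):  # fence top left, right, deck near left, right
    P=np.array([[42.2,45,31],[42.2,-80,31],[-80,110,15],[-80,-120,15]])/1e3; return P
def T(p,P): return P@R.from_euler('z',p[2]).as_matrix().T+[p[0],p[1],0]
def fitfix(px,C):
    f=lambda p:(proj('wrist',T(p,fixpts(0)),C)-px).ravel()
    s=least_squares(f,[.54,.007,.15]); return s.x,s.fun.reshape(-1,2)
def carrier(c,F,P,flat=False):  # c: x,y,yaw in fixture
    t=0 if flat else np.arcsin(5/(102+c[1]*0-c[1]*1e3))
    Q=P-[0,-.06,0]; Q=Q@R.from_euler('x',t).as_matrix().T+[0,-.06,0]
    return T(F,Q@R.from_euler('z',c[2]).as_matrix().T+[c[0],c[1],.015])
K4=np.array([[42,60,8],[42,-60,8],[-42,-60,8],[-42,60,8]])/1e3
def fitcar(px,F,C,flat=False):
    f=lambda c:(proj('wrist',carrier(c,F,K4,flat),C)-px).ravel()
    s=least_squares(f,[-.01,.02,0]); return s.x,s.fun.reshape(-1,2)
E
python3 - <<'E'
from fit import *
C=cam('wrist'); o=np.array([110,0])-.0
u=lambda a:np.array(a)/2.8-.5+.5/2.8+o
F,e=fitfix(u([[218,38],[667,28],[71,449],[742,441]]),C);print(F,np.degrees(F[2]),e.round(2))
c,e=fitcar(u([[97,90],[515,77],[518,371],[132,390]]),F,C);print(c[:2]*1e3,np.degrees(c[2]),e.round(2))
hp=np.array([[18,42,8],[-18,42,8]])/1e3
print((proj('wrist',carrier(c,F,hp),C)-u([[169,179],[182,306]])).round(2))
np.save('F.npy',F)
s=robot.observe();r=R.from_quat(s['ee_rot']).as_matrix();Rf=R.from_euler('z',F[2]).as_matrix()
print('tcp in fixture',((np.array(s['eef_pos'])-[F[0],F[1],0])@Rf*1e3).round(1),'tool axes in fixture',(Rf.T@r).round(3))
print('spare',0)
E
```

```text
[0.54152471 0.00755417 0.1649107 ] 9.448687232260157 [[-0.44 -3.06]
 [ 1.5  -2.47]
 [-4.66  4.96]
 [ 3.37  3.62]]
[-12.3008443   20.24405378] 1.4917984164650635 [[-0.98 -0.31]
 [ 0.93 -0.46]
 [ 0.41  0.57]
 [-0.28  0.51]]
[[-0.19 -0.2 ]
 [-0.02  0.54]]
tcp in fixture [-101.9   -1.6  160.2] tool axes in fixture [[ 1.    -0.017 -0.   ]
 [-0.017 -1.    -0.   ]
 [-0.     0.    -1.   ]]
spare 0
```

Run:
```python
import fit
from fit import *
C=cam('wrist'); u=lambda a:np.array(a)/2.8-.5+.5/2.8+[110,0]
px=u([[218,38],[667,28],[71,449],[742,441]]);W=np.array([[1,1],[1,1],[.0,0],[.0,0]])
s=least_squares(lambda p:((proj('wrist',T(p,fixpts(0)),C)-px)*W).ravel(),[.54,.007,.15]);F=s.x
print(F,np.degrees(F[2]),(proj('wrist',T(F,fixpts(0)),C)-px).round(2))
c,e=fitcar(u([[97,90],[515,77],[518,371],[132,390]]),F,C);print(c[:2]*1e3,np.degrees(c[2]),e.round(2))
np.save('F.npy',F)
s=robot.observe();r=R.from_quat(s['ee_rot']).as_matrix();Rf=R.from_euler('z',F[2]).as_matrix()
print('tcp in fixture',((np.array(s['eef_pos'])-[F[0],F[1],0])@Rf*1e3).round(1),(Rf.T@r).round(3))
g=ray('wrist',[[284,258]],.035,C);print('purple top corner fix',((g-[F[0],F[1],0])@Rf*1e3).round(0))
```

```text
[0.53951229 0.0075074  0.16830734] 9.64330026536305 [[-0.8   0.05]
 [ 0.8   0.04]
 [-4.36  7.47]
 [ 3.2   5.31]]
[-10.23869478  19.99637984] 1.2963092432029728 [[-0.97 -0.3 ]
 [ 0.92 -0.46]
 [ 0.4   0.57]
 [-0.28  0.5 ]]
tcp in fixture [-99.9  -1.5 160.2] [[ 1.   -0.02 -0.  ]
 [-0.02 -1.   -0.  ]
 [-0.    0.   -1.  ]]
purple top corner fix [[-165.  -31.   35.]]
```

```bash
python3 -m handwheel '0.03 -0.014 0.05 0 0 -1.2;0.03 -0.014 0.1 0 0 -1.2;0.028 -0.014 0.115 0 0 -1.2;0.028 -0.014 0.125 0 0 -1.2;0.028 -0.014 0.125 0 0 -1.2;0.028 -0.014 0.125 0 0 -1.2'
python3 - <<'E'
from fit import *
a=save('wrist','pics/w1.png');b=save('side','pics/s1.png')
s=robot.observe();F=np.load('F.npy');Rf=R.from_euler('z',F[2]).as_matrix()
print(((np.array(s['eef_pos'])-[F[0],F[1],0])@Rf*1e3).round(1),np.array(s['force']).round(2))
v=cv2.resize(b[160:250,210:330],(480,360),interpolation=cv2.INTER_CUBIC)
cv2.imwrite('pics/m1.png',np.hstack([v[:,:],cv2.resize(a,(320,240))[[*range(240),*[0]*120]]])[...,::-1])
E
```

```text
time_s: 3.82
eef_pos: [0.4684, 0.0069, 0.0372]
ee_rot: [0.996, 0.084, 0.002, 0.0]
force: [0.0, 0.9, 0.6]
finger_gap: 0.001
gripper_force: 0.0
[-70.5  11.4  36.9] [-0.04  0.18  0.37]
```

View pics/m1.png

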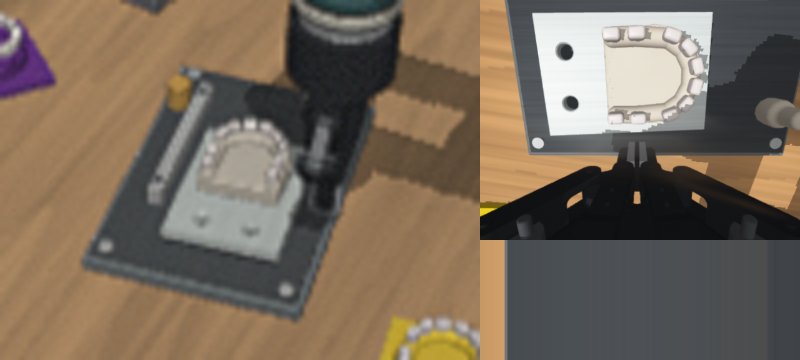

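The fingers stand at the plate's -x edge, near (290,165) in the wrist picture, clear of deck and model. Now I push gently towards the fence.

```bash
python3 -m handwheel '0.004 0 0.002 0 0 0;0.007 0 0.002 0 0 0;0.009 0 0.002 0 0 0;0.011 0 0.002 0 0 0;0.013 0 0.002 0 0 0;0.015 0 0.002 0 0 0'; python3 -m handwheel '0.0007 0 0 0 0 0;0.0015 0 0 0 0 0'; python3 -m handwheel '0.0007 0 0 0 0 0;0.0015 0 0 0 0 0'
python3 - <<'E'
from fit import *
a=save('wrist','pics/w2.png')
s=robot.observe();F=np.load('F.npy');Rf=R.from_euler('z',F[2]).as_matrix()
print(((np.array(s['eef_pos'])-[F[0],F[1],0])@Rf*1e3).round(1),np.array(s['force']).round(2))
cv2.imwrite('pics/m2.png',a[...,::-1])
E
```

```text
time_s: 4.68
eef_pos: [0.4816, 0.0097, 0.0332]
ee_rot: [0.996, 0.084, -0.0, 0.0]
force: [-2.4, -0.5, 0.3]
finger_gap: 0.002
gripper_force: 0.7
time_s: 4.92
eef_pos: [0.4831, 0.01, 0.0332]
ee_rot: [0.996, 0.084, -0.0, 0.0]
force: [-1.0, 0.3, 0.1]
finger_gap: 0.002
gripper_force: 0.6
time_s: 5.18
eef_pos: [0.4846, 0.0102, 0.0332]
ee_rot: [0.996, 0.084, -0.0, 0.0]
force: [-1.6, 0.4, 0.1]
finger_gap: -0.001
gripper_force: 0.5
[-53.5  11.8  33.2] [-0.38  0.26 -0.35]
```

View pics/m2.png

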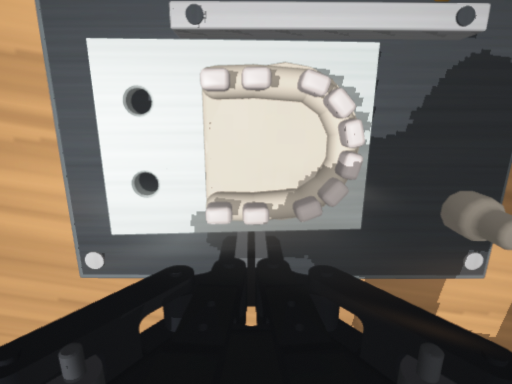

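The plate moves with the fingers. Its +x edge runs (88,39)–(379,42), the fence's lower edge is at row 28, so about 5 mm remain. I continue with small steps.

```bash
for i in 1; do :; done; python3 -m handwheel '0.0007 0 0 0 0 0;0.0014 0 0 0 0 0;0.002 0 0 0 0 0;0.002 0 0 0 0 0'; python3 -m handwheel '0.0005 0 0 0 0 0;0.001 0 0 0 0 0;0.001 0 0 0 0 0';python3 -m handwheel '0.0005 0 0 0 0 0;0.001 0 0 0 0 0;0.001 0 0 0 0 0'
python3 - <<'E'
from fit import *
a=save('wrist','pics/w3.png')
s=robot.observe();F=np.load('F.npy');Rf=R.from_euler('z',F[2]).as_matrix()
print(((np.array(s['eef_pos'])-[F[0],F[1],0])@Rf*1e3).round(1),np.array(s['force']).round(2))
# bright plate top edge per column & fence
g=a.min(2).astype(int)
for x in (100,130,160,190,220,250,280,310,340,370): 
    col=g[:120,x]; print(x,[int(v) for v in col[20:60:2]])
E
```

```text
time_s: 5.72
eef_pos: [0.4868, 0.0105, 0.0333]
ee_rot: [0.996, 0.084, 0.0, 0.0]
force: [-0.4, 0.1, -0.6]
finger_gap: -0.0
gripper_force: 0.4
time_s: 6.1
eef_pos: [0.4875, 0.0107, 0.0333]
ee_rot: [0.996, 0.084, -0.0, 0.0]
force: [-2.2, 1.2, 0.4]
finger_gap: -0.002
gripper_force: 0.9
time_s: 6.48
eef_pos: [0.4876, 0.0107, 0.0332]
ee_rot: [0.996, 0.084, -0.001, 0.0]
force: [-5.0, -1.0, 2.7]
finger_gap: -0.003
gripper_force: 2.8
[-50.7  11.9  33.2] [-5.65 -0.35  3.76]
100 [75, 74, 73, 73, 74, 76, 75, 76, 79, 216, 232, 234, 233, 232, 233, 235, 237, 237, 236, 236]
130 [76, 75, 75, 75, 77, 77, 76, 77, 80, 166, 232, 233, 233, 231, 231, 232, 235, 236, 234, 234]
160 [76, 77, 77, 76, 77, 79, 77, 79, 81, 131, 230, 231, 232, 230, 230, 231, 234, 235, 233, 233]
190 [78, 79, 78, 79, 79, 98, 206, 208, 160, 116, 226, 230, 231, 230, 229, 230, 232, 233, 231, 231]
220 [203, 206, 209, 210, 210, 209, 211, 209, 158, 93, 223, 229, 229, 228, 227, 228, 230, 231, 230, 229]
250 [202, 205, 208, 211, 210, 209, 210, 209, 159, 92, 185, 227, 229, 228, 226, 226, 228, 230, 230, 228]
280 [201, 203, 207, 210, 210, 210, 210, 207, 164, 87, 152, 227, 227, 227, 224, 224, 227, 228, 228, 227]
310 [200, 202, 206, 209, 208, 208, 208, 208, 168, 93, 113, 222, 226, 227, 223, 222, 225, 226, 226, 226]
340 [198, 201, 204, 207, 206, 206, 207, 208, 173, 96, 84, 193, 226, 226, 221, 218, 222, 223, 222, 224]
370 [196, 199, 201, 205, 205, 203, 203, 206, 178, 103, 82, 140, 226, 225, 221, 215, 218, 221, 220, 221]
```

The force rises to 5.7 N and the TCP stops, so the plate is against the fence. The edge slope matches a flush fit. I go round to the hole end.

```bash
python3 -m handwheel '-0.01 0 0 0 0 0;-0.012 0 -0.04 0 0 0;-0.012 -0.04 -0.08 0 0 0;0.01 -0.094 -0.08 0 0 0;0.049 -0.094 -0.08 0 0 0;0.049 -0.094 -0.08 0 0 0;0.049 -0.094 -0.04 0 0 0;0.049 -0.094 -0.012 0 0 0;0.049 -0.094 -0.002 0 0 0;0.049 -0.094 -0.002 0 0 0;0.049 -0.094 -0.002 0 0 0'
python3 - <<'E'
from fit import *
a=save('wrist','pics/w4.png')
s=robot.observe();F=np.load('F.npy');Rf=R.from_euler('z',F[2]).as_matrix()
print(((np.array(s['eef_pos'])-[F[0],F[1],0])@Rf*1e3).round(1),np.array(s['force']).round(2))
E
```

```text
time_s: 7.9
eef_pos: [0.5222, 0.1117, 0.0369]
ee_rot: [0.996, 0.084, 0.002, -0.0]
force: [-1.1, -0.1, -0.5]
finger_gap: 0.003
gripper_force: 0.0
[  0.5 105.7  37.1] [-0.85  0.75  0.97]
```

View pics/w4.png

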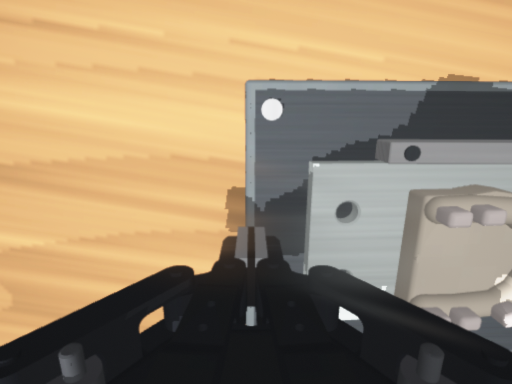

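The plate lies along the fence (edge at row 162), its hole end at column 308, the fingers 10 mm left of it. Now I slide it along.

```bash
python3 -m handwheel '0 0.004 0 0 0 0;0 0.008 0 0 0 0;0 0.010 0 0 0 0;0 0.012 0 0 0 0;0 0.014 0 0 0 0;0 0.016 0 0 0 0'; python3 -m handwheel '0 0.0015 0 0 0 0;0 0.003 0 0 0 0;0 0.0045 0 0 0 0;0 0.006 0 0 0 0'
python3 - <<'E'
from fit import *
a=save('wrist','pics/w5.png');b=save('side','pics/s5.png')
s=robot.observe();F=np.load('F.npy');Rf=R.from_euler('z',F[2]).as_matrix()
print(((np.array(s['eef_pos'])-[F[0],F[1],0])@Rf*1e3).round(1),np.array(s['force']).round(2))
v=cv2.resize(b[165:245,225:315],(405,360),interpolation=cv2.INTER_CUBIC)
cv2.imwrite('pics/m5.png',np.hstack([v,a[12:372,117:]])[...,::-1])
E
```

```text
time_s: 8.7
eef_pos: [0.5237, 0.0962, 0.0352]
ee_rot: [0.996, 0.084, -0.0, -0.0]
force: [0.1, 0.6, -0.1]
finger_gap: 0.002
gripper_force: 0.6
time_s: 9.2
eef_pos: [0.5248, 0.09, 0.0353]
ee_rot: [0.996, 0.084, -0.0, 0.0]
force: [-0.2, 1.0, -0.5]
finger_gap: -0.009
gripper_force: 0.5
[-0.6 83.6 35.4] [-1.07  0.31  0.25]
```

View pics/m5.png

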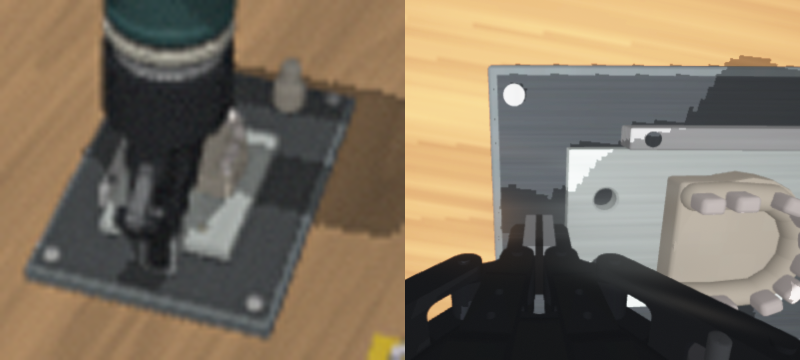

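Contact is made and the plate slides square to the fence (edge row 148 in the composite), with about 10 mm to go. I continue slowly.

```bash
python3 -m handwheel '0.0002 0.0015 0 0 0 0;0.0004 0.003 0 0 0 0;0.0006 0.0045 0 0 0 0;0.0008 0.006 0 0 0 0;0.0008 0.0065 0 0 0 0'; for i in 1; do :; done; python3 -m handwheel '0 0.0007 0 0 0 0;0 0.0014 0 0 0 0;0 0.0014 0 0 0 0'; python3 -m handwheel '0 0.0007 0 0 0 0;0 0.0014 0 0 0 0;0 0.0014 0 0 0 0'
python3 - <<'E'
from fit import *
a=save('wrist','pics/w6.png')
s=robot.observe();F=np.load('F.npy');Rf=R.from_euler('z',F[2]).as_matrix()
print(((np.array(s['eef_pos'])-[F[0],F[1],0])@Rf*1e3).round(1),np.array(s['force']).round(2))
cv2.imwrite('pics/m6.png',cv2.resize(a[100:340,200:500],(800,600)[:2] if 0 else (750,600),interpolation=cv2.INTER_CUBIC)[...,::-1])
E
```

```text
time_s: 9.93
eef_pos: [0.5267, 0.0837, 0.0353]
ee_rot: [0.996, 0.084, -0.0, 0.0]
force: [-0.8, 1.6, 1.1]
finger_gap: 0.0
gripper_force: 0.7
time_s: 10.3
eef_pos: [0.5271, 0.0823, 0.0354]
ee_rot: [0.996, 0.084, 0.0, 0.0]
force: [-0.3, -0.7, -0.4]
finger_gap: 0.002
gripper_force: 0.4
time_s: 10.68
eef_pos: [0.5274, 0.0807, 0.0354]
ee_rot: [0.996, 0.084, 0.0, 0.0]
force: [-0.1, 0.2, -0.7]
finger_gap: -0.005
gripper_force: 0.0
[ 0.3 74.3 35.4] [-0.14  0.86 -0.45]
```

View pics/m6.png

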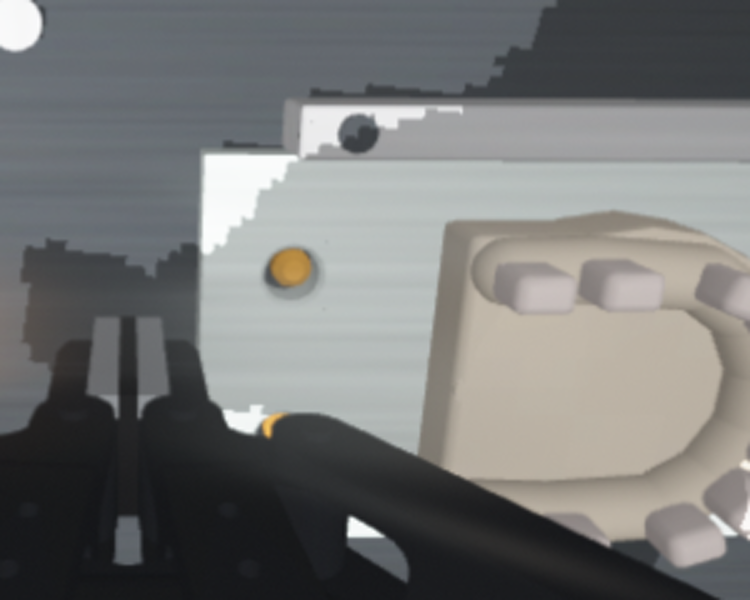

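Both brass pins show through the holes, at (292,268) and (275,425), and the plate is along the fence. It looks dropped. I back off and check from above.

```bash
python3 -m handwheel '0 -0.01 0 0 0 0;0 -0.012 -0.04 0 0 0;0 -0.012 -0.09 0 0 0;-0.04 0.02 -0.09 0 0 0;-0.08 0.06 -0.09 0 0 0;-0.085 0.06 -0.09 0 0 0;-0.085 0.06 -0.09 0 0 0;-0.085 0.06 -0.09 0 0 0'
python3 - <<'E'
from fit import *
C=cam('wrist');a=save('wrist','pics/w7.png');b=save('side','pics/s7.png');F=np.load('F.npy')
s=robot.observe();print(np.array(s['force']).round(2),s['time_s'])
v=cv2.resize(b[170:240,230:310],(400,350),interpolation=cv2.INTER_CUBIC)
w=a[0:200,60:460]
cv2.imwrite('pics/m7.png',np.vstack([cv2.resize(a[0:190,60:460],(758,360),interpolation=cv2.INTER_CUBIC),np.hstack([cv2.resize(v,(274,240)),np.zeros((240,484,3),np.uint8)])])[...,::-1])
print(proj('wrist',carrier([0,0,0],F,K4,True),C).round(1))
E
```

```text
time_s: 11.72
eef_pos: [0.4542, 0.0086, 0.1254]
ee_rot: [0.996, 0.085, 0.0, -0.0]
force: [-0.4, -0.6, 0.2]
finger_gap: 0.001
gripper_force: 0.0
[ 0.22  0.33 -0.15] 11.825
[[187.   25. ]
 [358.9  25.5]
 [348.6 146.4]
 [192.8 146.1]]
```

View pics/m7.png

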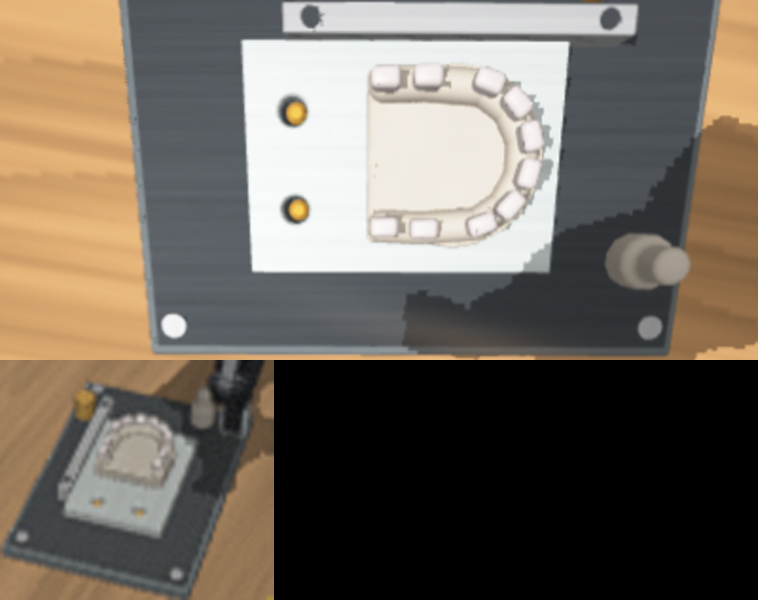

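Run:
```python
from fit import *
C=cam('wrist');a=cv2.imread('pics/w7.png');F=np.load('F.npy')
m=(a.min(2)>190).astype(np.uint8)
u=lambda q:(np.array(q)*400/758)+[60-.24,-.24]
px=u([[242,41],[569,41],[549,272],[251,272]])
for fl in (True,False):
    c,e=fitcar(px,F,C,fl);print(fl,c[:2]*1e3,np.degrees(c[2]),e.round(2).tolist(),(e**2).sum())
    h=np.array([[18,42,8],[-18,42,8]])/1e3;print('holes',proj('wrist',carrier(c,F,h,fl),C).round(1).tolist(),u([[293,111],[295,209]]).round(1).tolist())
    print('pin tops', proj('wrist',T(F,np.array([[18,42,20],[-18,42,20]])/1e3),C).round(1).tolist())
```

```text
True [ 2.17568265 -0.33898489] 0.014007289616926552 [[-0.28, -0.19], [-0.31, 0.29], [-0.1, 0.06], [0.74, -0.24]] 0.9131206297902527
holes [[214.1, 58.5], [215.5, 110.6]] [[214.4, 58.3], [215.4, 110.1]]
pin tops [[214.2, 62.4], [215.6, 113.6]]
False [ 1.77746265 -0.49190516] 0.2408197354538815 [[-1.26, -1.76], [0.21, 0.55], [0.8, 0.27], [0.44, 1.37]] 7.799246326108534
holes [[214.1, 58.1], [215.8, 111.4]] [[214.4, 58.3], [215.4, 110.1]]
pin tops [[214.2, 62.4], [215.6, 113.6]]
```

```bash
python3 -c "
from plant import robot
print(robot.job_done())"
```

```text
the job is handed in; nothing more can be done
None
```

The carrier is seated: it lies flat against the fence with both holes over the pins. The arm is clear of everything, and I handed the job in at about 11.8 s; the hand-in returned no verdict.

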